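# Seat a lens barrel in the V-block of an optical rail and hold it pressed home

### The job

Take the longest of the three lens barrels out of the white rack and lay it lengthwise in the raised V-block on the optical rail, with one end up against the end stop at its far end. Then press it straight down with about a kilogram (10 N) of push, firmly but without knocking or crushing it, so that it bears on both sloping faces, and finish like that, still holding it pressed in place for the measurement: do not let go or back off. Leave the other two barrels in the rack and the other things on the counter where they are.

Things in the scene. Friction and masses are not known exactly. Their poses are not given: they have to be found in the camera images.
- barrel: the lens barrel to use: a black cylinder, 40 mm in diameter, 120 mm long (the longest of three), about 0.2 kg, glass at both ends, a grey band round its middle. Origin on its axis at mid-length; its y axis is the cylinder's axis (either end may face the stop; its roll does not matter). It starts lying in one of the rack's three slots, axis 41 mm above the counter.
- slim_barrel: bystander: a shorter black barrel, 32 mm in diameter, 84 mm long, in another slot of the rack; origin on its axis at mid-length, y along the axis.
- wide_barrel: bystander: a shorter black barrel, 48 mm in diameter, 84 mm long, in the remaining slot of the rack; origin on its axis at mid-length, y along the axis.
- rack: fixed white rack; origin on the counter under its centre. Base 290 (x) by 115 (y) by 8 mm; two ribs along x, 8 mm thick, 34 mm high, centred at y = -32 and +32 mm, with V slots at x = -88, 0, +88 mm in which the barrels lie along y. Beside a barrel's middle, between the ribs, it is free down to the base; the next barrel is 64 mm or more from the long one's axis, so open to 60-70 mm.
- rail: fixed aluminium optical rail, 58 mm wide, 480 mm long (along its y), 30 mm high; origin on the counter under its middle. It points away from the robot, its +y end nearest; a collimator stands at its +y end, a camera at its -y end (from 165 mm either side of the middle outwards, tops below 155 mm).
- vblock: fixed V-block on a rail carrier; origin on the counter under its middle, y along the V and rail. Two lands, 20 mm long, at y = -35 and +35 mm, hold a 90 degree V: bottom line 96.7 mm and tops 114.7 mm above the counter, 36 mm across the mouth. Between them a 50 mm gap, open to 84 mm height, takes the fingers. End stop: a plate 30 mm wide, its face at y = -60 mm, its top 115 mm above the counter.
- seat (a point): point where the barrel's origin lies when it is fully seated and its end is against the stop: 125 mm above the counter over the V-block's origin; axes as the V-block's (y along the V, the stop is towards -y, away from the robot). The top line of the seated barrel is 20 mm above it.
- right_face: the sloping black face plates, smooth and slippery (acetal, friction about 0.3), on the V's -x side (to the robot's right; both lands), fixed in the V-block; rigid; origin as the V-block's.
- left_face: the sloping black face plates, smooth and slippery (acetal, friction about 0.3), on the V's +x side (to the robot's left; both lands), fixed in the V-block; rigid; origin as the V-block's.
- driver: bystander: loose screwdriver lying on the counter, about 150 mm long.
- blower: bystander: loose black rubber air blower standing on the counter, 58 mm in diameter, 105 mm high; origin under its centre.
- bottle: bystander: white bottle, 60 mm in diameter, 150 mm high; origin under its centre.
- spacer: bystander: aluminium spacer ring, 46 mm in diameter, 12 mm high, lying flat; origin under its centre.
- dish: bystander: glass dish, 90 mm in diameter, 18 mm high; origin under its centre.
There are look-alikes about, which are no part of the job. Leave any yellow look-alike of the barrel alone.

How it is judged:
By the outcome, as a careful person would: the job done as asked, in the order asked, and still so for the second after the job is handed in, while the arm keeps its last pose, push and grip.
It also fails if it takes over 51 s, if anything falls off the work surface, if the arm or the gripper's body presses on something with over 40 N, if the wrist force passes 120 N, or if a joint passes its speed limit or range.

### The arm

A 6-joint arm with a two-finger parallel gripper is mounted at the origin on the work surface. World frame = base frame: x ahead of the robot, y to its left, z up, the work surface at z = 0. Lengths are in mm, angles in rad, forces in N, time in s.
With the tool pointing down it reaches from about 375 to 900 mm from the base axis. Payload 3.1 kg.
Tool frame: the origin (TCP) lies at the very end of the fingers, on their centre line; the grasp point (between the pads) lies 19 mm behind it; z points along the fingers, y is the direction in which the jaws open and shut (so a half turn about z gives the same grasp; the last joint's range is limited). The gripper opens to 85 mm and grips with 20 to 120 N. Pads are 22 mm wide; open, the fingers measure 114 mm over their backs; the gripper's body (76 mm by 85 mm) begins 54 mm behind the grasp point. The pads swing forward as they close: fully open they stand 13 mm farther back than shut.
Start: joints at [1.01, 0.527, 1.433, -0, 1.181, -0.178], TCP at [233.408, 579.756, 231.31] pointing down, gripper open.
Joint ranges: [-3.08, 3.08], [-0.75, 2.2], [0.22, 2.44], [-1.43, 4.57], [0, 2.65], [-2.85, 2.85]. Speed limits (rad/s): [2.79, 2.79, 3.14, 3.14, 3.14, 3.14].

### API

Orientations are given as [roll, pitch, yaw] about the fixed x, y, z axes, in that order (R = Rz(yaw) Ry(pitch) Rx(roll)).
In Python, from plant import bot gives the robot as it stands.
- The arm moves only by the tool step_arm, never from a script. Its argument "commands" is a list of rows, each an object of numbers: "dx", "dy", "dz": the shift along the tool's x, y, z in mm; "yaw": the turn about the tool's z in rad; "claw": the gripper command: -1 is fully open, 1 is shut, values between are in proportion. In form: [{"dx": .., "dy": .., "dz": .., "yaw": .., "claw": ..}, ...]. A call has 1 to 12 rows; each row is the pose to reach, as a shift and turn from the pose measured when the call began, along the tool's axes at that moment; what a row does not reach only later rows make up. A row lasts 1/10 s, in which the tool goes at most 50 mm and 8.59 degrees, less where a joint would pass 70% of its speed; a pose out of reach is approached as far as the arm can. A call with a gripper value outside its range is refused whole. The fingers move at their own pace and stop on an object; the grip force is fixed at half the most. Time passes only in rows, so rows that repeat a pose let the fingers close. It gives the time, the measured TCP pose, the force and the opening at its end, in the units of the state.
- bot.get_state(): the state, without advancing time (a new reading comes with each control period).
- bot.get_image(name): name is "scene" or "top" or "wrist"; returns a dict with "image" (400x640x3 uint8, red, green, blue), "z_map" (400x640 float32, mm along the optical axis (not along the pixel's ray), 0 where there is no reading), "K" (3x3 intrinsics, pixels), "xyz" and "attitude" of the camera in the world. Camera axes: x right, y down, z forward; pixel columns grow to the right and rows downward; lengths in mm; the calibration is good to about 2 mm. A picture is of the moment at which its call begins.
- bot.hand_in(): hands the job in, once; it reports no verdict.
The state is a dict: "time_s": time; "qpos": joint angles; "qd": joint speeds; "tau": joint torques, N m; "tool_pos": TCP position; "eef_rot": TCP orientation; "ft_force": force on the tool from outside, world axes, zero at the start; "wrist_torque": the same for the moment, N m; "grip_width": finger opening in mm.
Only numpy, scipy, OpenCV 4.12 (cv2) and the standard library are available. Lean on these libraries where they do the work, as an engineer would, in place of code of your own. Each camera call takes 0.05 s, during which the arm holds its last target. There are 200 camera calls.

## Working session

There is one attempt and no reset: what is moved stays moved. The work goes in short steps, Python scripts to look and compute and a tool call to move; the robot and the scene stay as the last step left them, time stands still between calls to the robot, and variables do not carry over. Pictures are saved under pics/ and viewed, about 8 in all and at most 12, crops included, and the job is handed in when it is done.

Besides the shell and the picture viewer there is one more tool, called after "Request:" as name(argument=value, ...) on one line, values as JSON. step_arm: Moves the arm, as the interface text tells. Its arguments: {"type":"object","properties":{"commands":{"type":"array"}},"required":["commands"]}

```bash
ls; mkdir -p pics
cat > h.py <<'E'
import numpy as np, cv2
from plant import bot
from scipy.spatial.transform import Rotation as R
def cam(n):
    d=bot.get_image(n); a=np.array(d["attitude"],float)
    d["R"]=a if a.shape==(3,3) else (R.from_euler('xyz',a).as_matrix() if a.size==3 else R.from_quat(a).as_matrix())
    return d
def cloud(d):
    z=d["z_map"];K=np.array(d["K"]);v,u=np.mgrid[:z.shape[0],:z.shape[1]]
    P=np.stack([(u-K[0,2])/K[0,0]*z,(v-K[1,2])/K[1,1]*z,z],-1)
    W=P@d["R"].T+np.array(d["xyz"]); W[z==0]=np.nan
    return W
def save(d,n): cv2.imwrite(f"pics/{n}.png",d["image"][:,:,::-1])
E
python3 - <<'E'
from h import *
print(bot.get_state())
for n in("top","scene"):
    d=cam(n);save(d,n+"0");np.savez(f"{n}0.npz",W=cloud(d),im=d["image"])
    print(n,d["K"],d["xyz"],d["attitude"])
    W=cloud(d);print(W[200,320],np.nanmin(W[...,2]),np.nanmedian(W[...,2]))
E
```

```text
pics
{'time_s': 0.0, 'qpos': array([ 1.00948565e+00,  5.28464602e-01,  1.43391679e+00,  1.40193114e-06,
        1.18139869e+00, -1.78459725e-01]), 'qd': array([ 0.00038659,  0.00096893,  0.00106675,  0.00046548,  0.00072346,
       -0.00154157]), 'tau': array([ 7.60213857e-05, -4.42343795e+01, -1.78023022e+01, -1.32908690e-04,
        8.32472026e-03,  1.21169865e-05]), 'tool_pos': array([233.03669248, 579.150276  , 230.32997682]), 'eef_rot': array([-3.13944020e+00, -3.89573930e-04,  2.75874075e+00]), 'ft_force': array([-0.75877138, -0.30655766, -0.08619727]), 'wrist_torque': array([-0.01944006, -0.00421327, -0.01783628]), 'grip_width': 85.47610417605416}
top [[415.90144117   0.         322.13302702]
 [  0.         415.90144117 207.10327074]
 [  0.           0.           1.        ]] [ 463.37210325   11.24408703 1411.8233164 ] [-3.04857109e+00 -7.98276849e-04 -1.56438560e+00]
[619.53543563  18.40746469  -1.2212812 ] -777.7968793912758 -3.558408016521298
scene [[445.80728717   0.         316.63031672]
 [  0.         445.80728717 199.82383525]
 [  0.           0.           1.        ]] [1038.56101536 -384.62434255 1022.33680377] [-2.54323539e+00 -1.76492393e-03  8.36484240e-01]
[ 5.28951804e+02  9.04384470e+01 -3.39135228e-01] -768.1691062202309 -0.0030717322323425833
```

View pics/top0.png

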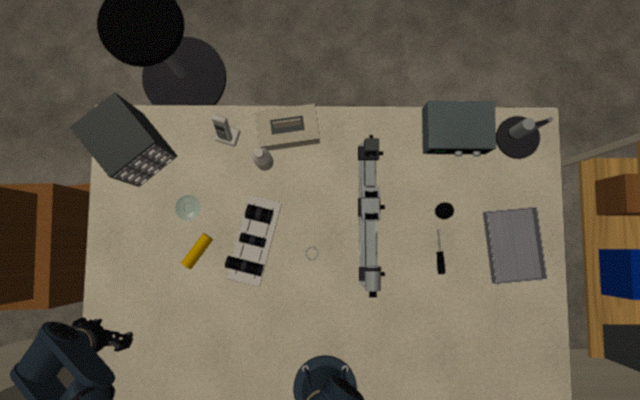

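View pics/scene0.png

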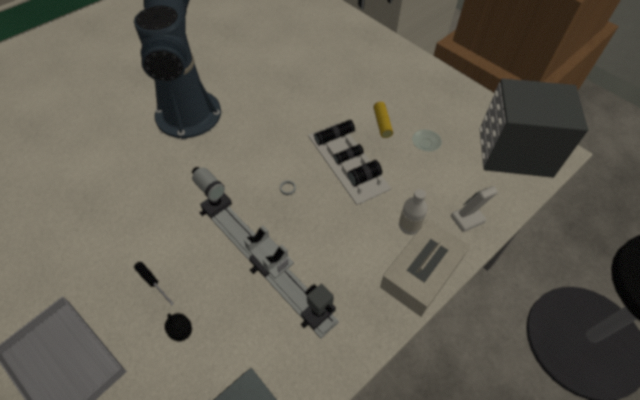

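The top view shows the rack around (250,242). Its longest barrel is the one nearest the robot, at (245,266). The yellow look-alike is at (197,250), and the rail runs along column ~370 with the V-block at about (370,205).

Run:
```python
from h import *
for n,(bx,vx) in {"top":((222,253,268,280),(345,185,395,230)),"scene":((308,115,360,148),(240,225,295,280))}.items():
    f=np.load(n+"0.npz");W=f["W"];g=f["im"].max(2)
    x0,y0,x1,y1=bx;w=W[y0:y1,x0:x1].reshape(-1,3);gg=g[y0:y1,x0:x1].ravel()
    m=(w[:,2]>40)&(w[:,2]<75); p=w[m]
    print(n,len(p),np.percentile(p[:,2],[5,50,95]),"minrect",cv2.minAreaRect(p[:,:2].astype(np.float32)))
    x0,y0,x1,y1=vx;w=W[y0:y1,x0:x1].reshape(-1,3)
    for lo,hi in((20,40),(60,90),(90,125),(100,118)):
        q=w[(w[:,2]>lo)&(w[:,2]<hi)];print(lo,hi,len(q),cv2.minAreaRect(q[:,:2].astype(np.float32)) if len(q)>3 else '')
    # rail
    q=W.reshape(-1,3);q=q[(q[:,2]>22)&(q[:,2]<38)&(q[:,0]>350)&(q[:,0]<950)&(q[:,1]>-200)&(q[:,1]<-60)]
    print("rail",len(q),cv2.minAreaRect(q[:,:2].astype(np.float32)),np.median(q[:,2]))
    q=W.reshape(-1,3);q=q[(q[:,2]>7)&(q[:,2]<45)&(q[:,0]>350)&(q[:,0]<720)&(q[:,1]>130)&(q[:,1]<330)]
    print("rack",cv2.minAreaRect(q[:,:2].astype(np.float32)))
    im=cv2.resize(f["im"][vx[1]-5:vx[3]+5,vx[0]-5:vx[2]+5],None,fx=6,fy=6,interpolation=cv2.INTER_CUBIC)[:,:,::-1];cv2.imwrite(f"pics/v_{n}.png",im)
```

```text
top 467 [46.14001547 57.51482784 63.48914268] minrect ((391.0782470703125, 264.67926025390625), (121.53030395507812, 50.957462310791016), 76.33723449707031)
20 40 139 ((589.9705200195312, -128.2703857421875), (152.6214141845703, 51.27101135253906), 13.762957572937012)
60 90 390 ((602.3572998046875, -140.71109008789062), (63.14231872558594, 111.56977844238281), 89.85543823242188)
90 125 274 ((601.7327270507812, -142.66566467285156), (107.57413482666016, 56.780582427978516), 0.5250769853591919)
100 118 224 ((601.7327270507812, -142.66566467285156), (107.57413482666016, 56.780582427978516), 0.5250769853591919)
rail 967 ((589.0280151367188, -143.1591796875), (446.0419616699219, 71.25920104980469), 1.041483759880066) 29.414792266672748
rack ((534.9136962890625, 228.91400146484375), (190.0208282470703, 369.705078125), 89.07024383544922)
scene 532 [42.85525408 56.47301167 63.39446168] minrect ((433.680908203125, 255.63462829589844), (121.62655639648438, 107.05753326416016), 74.45716857910156)
20 40 380 ((567.587646484375, -154.8790283203125), (74.4406967163086, 209.8533477783203), 89.7694091796875)
60 90 621 ((603.0687255859375, -140.60231018066406), (111.30581665039062, 58.295780181884766), 0.5481376051902771)
90 125 671 ((601.152587890625, -140.33448791503906), (112.03209686279297, 58.732017517089844), 0.6360006928443909)
100 118 504 ((601.14990234375, -140.3291778564453), (112.05877685546875, 58.653377532958984), 0.6927722096443176)
rail 1704 ((586.7734375, -149.35519409179688), (454.06781005859375, 83.79230499267578), 0.3782784938812256) 30.29924164807136
rack ((501.31689453125, 238.90423583984375), (148.2039337158203, 312.6910705566406), 84.7870101928711)
```

Request:
step_arm(commands=[{"dx": -44,"dy": -39,"dz": 10,"yaw": 0.14,"claw": -1},{"dx": -88,"dy": -78,"dz": 20,"yaw": 0.28,"claw": -1},{"dx": -132,"dy": -116,"dz": 30,"yaw": 0.42,"claw": -1},{"dx": -176,"dy": -155,"dz": 40,"yaw": 0.56,"claw": -1},{"dx": -210,"dy": -185,"dz": 45,"yaw": 0.7,"claw": -1},{"dx": -235,"dy": -207,"dz": 45,"yaw": 0.84,"claw": -1},{"dx": -250,"dy": -220,"dz": 45,"yaw": 0.98,"claw": -1},{"dx": -264,"dy": -233,"dz": 45,"yaw": 1.12,"claw": -1},{"dx": -264,"dy": -233,"dz": 45,"yaw": 1.26,"claw": -1},{"dx": -264,"dy": -233,"dz": 45,"yaw": 1.4,"claw": -1},{"dx": -264,"dy": -233,"dz": 45,"yaw": 1.43,"claw": -1},{"dx": -264,"dy": -233,"dz": 45,"yaw": 1.43,"claw": -1}])

```text
time_s: 1.3
tool_pos: [390.7, 264.4, 185.6]
eef_rot: [-3.141, 0.002, 1.331]
ft_force: [-0.3, 0.0, -0.4]
grip_width: 85.1
```

Run:
```python
from h import *
s=bot.get_state();print(s["time_s"],s["tool_pos"],s["eef_rot"],s["ft_force"])
d=cam("wrist");save(d,"w1");W=cloud(d);np.savez("w1.npz",W=W,im=d["image"]);print(d["xyz"],d["attitude"])
q=W.reshape(-1,3);g=d["image"].max(2).ravel()
m=(q[:,2]>45)&(q[:,2]<75)&(abs(q[:,0]-391)<75)&(abs(q[:,1]-265)<90);p=q[m]
print(len(p),np.percentile(p[:,2],[50,95,99]),cv2.minAreaRect(p[:,:2].astype(np.float32)))
```

```text
1.3 [390.72218748 264.36367873 185.63381345] [-3.14060897e+00  2.13071304e-03  1.33082109e+00] [-0.31881308  0.0489631  -0.39026179]
[412.42111004 346.05301168 328.85873635] [ 2.80944528e+00  7.89643592e-04 -2.40266307e-01]
4418 [59.63892874 62.67907574 63.22502823] ((426.83648681640625, 259.1073913574219), (121.20625305175781, 101.20537567138672), 76.50613403320312)
```

View pics/w1.png

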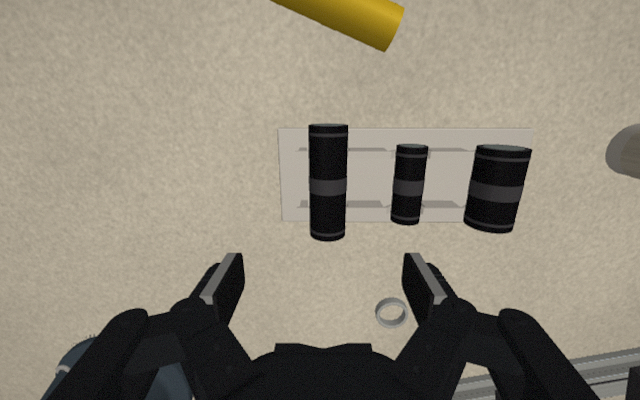

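The longest barrel is at columns 308–348, rows 124–240. The jaws straddle column ~323 and sit almost parallel to it.

Run:
```python
from h import *
f=np.load("w1.npz");W=f["W"];p=W[118:245,302:354].reshape(-1,3);p=p[(p[:,2]>46)&(p[:,2]<70)]
p=p[(p[:,2]>50)]
r=cv2.minAreaRect(p[:,:2].astype(np.float32));print(len(p),r)
a=np.deg2rad(r[2] if r[1][0]>r[1][1] else r[2]+90);u=np.array([np.cos(a),np.sin(a)]);n=np.array([-u[1],u[0]])
# circle fit in cross section
t=p[:,:2]@n;z=p[:,2];A=np.c_[2*t,2*z,np.ones(len(t))];s=np.linalg.lstsq(A,t*t+z*z,rcond=None)[0];print("circ",s[:2],np.sqrt(s[2]+s[0]**2+s[1]**2))
l=p[:,:2]@u;print("len",l.min(),l.max());c=u*(l.min()+l.max())/2+n*s[0];print("centre",c,np.rad2deg(a))
st=bot.get_state();T=R.from_euler('xyz',st["eef_rot"]).as_matrix()
print("tool delta to grasp TCP z=22", T.T@(np.r_[c,22]-st["tool_pos"]), "yawerr",a-st["eef_rot"][2])
```

```text
4077 ((397.32049560546875, 266.1531982421875), (121.22388458251953, 37.52354431152344), 76.36280822753906)
circ [-323.49119523   43.38157118] 19.018524704484225
len 291.7153524847342 412.93922574509367
centre [397.44063893 266.1240511 ] 76.36280822753906
tool delta to grasp TCP z=22 [  3.5728065    6.30981199 163.65278932] yawerr 0.0014671486770572173
```

Request:
step_arm(commands=[{"dx": 3.5,"dy": 6.3,"dz": 40,"yaw": 0,"claw": -1},{"dx": 3.5,"dy": 6.3,"dz": 75,"yaw": 0,"claw": -1},{"dx": 3.5,"dy": 6.3,"dz": 105,"yaw": 0,"claw": -1},{"dx": 3.5,"dy": 6.3,"dz": 130,"yaw": 0,"claw": -1},{"dx": 3.5,"dy": 6.3,"dz": 150,"yaw": 0,"claw": -1},{"dx": 3.5,"dy": 6.3,"dz": 161,"yaw": 0,"claw": -1},{"dx": 3.5,"dy": 6.3,"dz": 161,"yaw": 0,"claw": -1}])

```text
time_s: 2.05
tool_pos: [396.6, 266.0, 23.5]
eef_rot: [-3.138, 0.004, 1.333]
ft_force: [0.3, -0.6, 0.3]
grip_width: 85.6
```

Request:
step_arm(commands=[{"claw": -0.5},{"claw": -0.2},{"claw": 0},{"claw": 0.2},{"claw": 0.4},{"claw": 1},{"claw": 1},{"claw": 1},{"claw": 1}])

```text
$.commands[0]: bad value
```

Request:
step_arm(commands=[{"dx": 0,"dy": 0,"dz": 0,"yaw": 0,"claw": -0.4},{"dx": 0,"dy": 0,"dz": 0,"yaw": 0,"claw": -0.1},{"dx": 0,"dy": 0,"dz": 0,"yaw": 0,"claw": 0.1},{"dx": 0,"dy": 0,"dz": 0,"yaw": 0,"claw": 0.3},{"dx": 0,"dy": 0,"dz": 0,"yaw": 0,"claw": 1},{"dx": 0,"dy": 0,"dz": 0,"yaw": 0,"claw": 1},{"dx": 0,"dy": 0,"dz": 0,"yaw": 0,"claw": 1},{"dx": 0,"dy": 0,"dz": 0,"yaw": 0,"claw": 1}])

```text
time_s: 2.85
tool_pos: [396.2, 266.4, 24.7]
eef_rot: [-3.138, 0.003, 1.332]
ft_force: [-2.7, 2.1, 6.7]
grip_width: 38.2
```

Request:
step_arm(commands=[{"dx": 0,"dy": 0,"dz": -10,"yaw": 0,"claw": 1},{"dx": 0,"dy": 0,"dz": -30,"yaw": 0,"claw": 1},{"dx": 0,"dy": 0,"dz": -60,"yaw": 0,"claw": 1},{"dx": 0,"dy": 0,"dz": -95,"yaw": 0,"claw": 1},{"dx": 0,"dy": 0,"dz": -130,"yaw": 0,"claw": 1},{"dx": 0,"dy": 0,"dz": -160,"yaw": 0,"claw": 1},{"dx": 0,"dy": 0,"dz": -180,"yaw": 0,"claw": 1},{"dx": 0,"dy": 0,"dz": -185,"yaw": 0,"claw": 1},{"dx": 0,"dy": 0,"dz": -185,"yaw": 0,"claw": 1}])

```text
time_s: 3.75
tool_pos: [397.0, 266.7, 210.6]
eef_rot: [-3.14, 0.002, 1.332]
ft_force: [-0.1, 0.4, -1.2]
grip_width: 37.9
```

Run:
```python
from h import *
s=bot.get_state();print(s["time_s"],s["tool_pos"],s["eef_rot"],s["ft_force"],s["wrist_torque"],s["grip_width"])
d=cam("wrist");save(d,"w2");W=cloud(d);np.savez("w2.npz",W=W,im=d["image"])
```

```text
3.75 [396.95136244 266.68940533 210.60947334] [-3.14022532e+00  1.68619930e-03  1.33178555e+00] [-0.0517965   0.43238661 -1.15726173] [0.00491133 0.01641957 0.07318904] 37.88958879193665
```

View pics/w2.png

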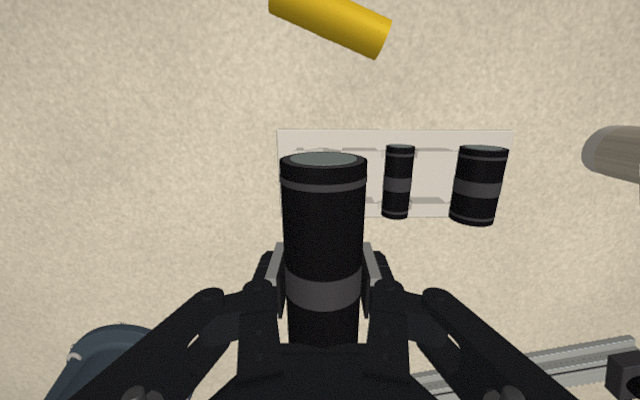

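View pics/v_scene.png

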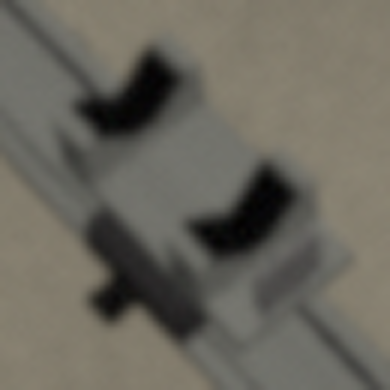

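The barrel is held on its grey band, level between the pads, and the other two are still in the rack. The V-block crop shows the two black lands and the stop plate at the far (lower right) end.

Request:
step_arm(commands=[{"dx": -20,"dy": 11,"dz": -5,"yaw": 0.07,"claw": 1},{"dx": -58,"dy": 32,"dz": -10,"yaw": 0.2,"claw": 1},{"dx": -98,"dy": 55,"dz": -10,"yaw": 0.33,"claw": 1},{"dx": -138,"dy": 77,"dz": -10,"yaw": 0.46,"claw": 1},{"dx": -178,"dy": 99,"dz": -10,"yaw": 0.59,"claw": 1},{"dx": -218,"dy": 122,"dz": -10,"yaw": 0.72,"claw": 1},{"dx": -258,"dy": 144,"dz": -10,"yaw": 0.85,"claw": 1},{"dx": -298,"dy": 166,"dz": -10,"yaw": 0.98,"claw": 1},{"dx": -335,"dy": 187,"dz": -10,"yaw": 1.11,"claw": 1},{"dx": -357,"dy": 200,"dz": -10,"yaw": 1.24,"claw": 1},{"dx": -369,"dy": 206,"dz": -10,"yaw": 1.325,"claw": 1},{"dx": -369,"dy": 206,"dz": -10,"yaw": 1.325,"claw": 1}])

```text
time_s: 5.0
tool_pos: [508.8, -142.6, 218.0]
eef_rot: [3.14, 0.007, 0.004]
ft_force: [-0.1, 0.7, -0.9]
grip_width: 38.1
```

Run:
```python
from h import *
s=bot.get_state();print(s["time_s"],s["tool_pos"],s["eef_rot"],s["ft_force"],s["grip_width"])
T=R.from_euler('xyz',s["eef_rot"]).as_matrix()
d=cam("wrist");save(d,"w3");W=cloud(d);np.savez("w3.npz",W=W,im=d["image"]);print(d["xyz"],d["K"][0])
q=W.reshape(-1,3);t=(q-s["tool_pos"])@T
m=(t[:,2]>-45)&(t[:,2]<-8)&(abs(t[:,1])<19)&(t[:,0]>14)&(t[:,0]<75);p=t[m]
A=np.c_[2*p[:,1],2*p[:,2],np.ones(len(p))]
for lo,hi in((15,35),(35,56)):
    k=(p[:,0]>lo)&(p[:,0]<hi);B=A[k];c=np.linalg.lstsq(B,p[k,1]**2+p[k,2]**2,rcond=None)[0];print("circ tool y,z,r",c[:2],np.sqrt(c[2]+c[0]**2+c[1]**2), "top",np.percentile(p[k,2],[1,5]))
print("end x",np.percentile(p[:,0],[98,99.5,100]))
m=(q[:,2]>90)&(q[:,2]<122)&(abs(q[:,0]-600)<90)&(abs(q[:,1]+141)<50);p=q[m]
print(len(p),cv2.minAreaRect(p[:,:2].astype(np.float32)),p.min(0),p.max(0))
top=p[(p[:,2]>112)];print("tops",cv2.minAreaRect(top[:,:2].astype(np.float32)),np.percentile(top[:,2],[5,50,95]))
h,e=np.histogram(top[:,0],bins=np.arange(530,680,5));print(dict(zip(e.astype(int),h)))
```

```text
5.0 [ 508.78819968 -142.58374801  217.99339302] [3.14049861 0.00676687 0.00394725] [-0.07745479  0.68203633 -0.92571708] 38.054707288495756
[ 594.85507407 -141.6918346   360.86396108] [277.74262402   0.         322.79193892]
circ tool y,z,r [ -0.44856569 -17.82574811] 19.557320362216274 top [-38.18059374 -37.71631564]
circ tool y,z,r [ -0.40284971 -17.91870831] 19.559020190417392 top [-38.31749544 -37.84552944]
end x [61.7088863  61.80699588 62.07878318]
4096 ((603.5244750976562, -141.1428680419922), (106.77571868896484, 58.01663589477539), 0.35451415181159973) [ 550.13793636 -170.41430884   90.01729481] [ 656.88092806 -111.98904185  118.1984883 ]
tops ((603.6759033203125, -141.1419219970703), (106.47283935546875, 58.01663589477539), 0.35451415181159973) [112.47601135 115.20625923 116.71211089]
{np.int64(530): np.int64(0), np.int64(535): np.int64(0), np.int64(540): np.int64(0), np.int64(545): np.int64(0), np.int64(550): np.int64(140), np.int64(555): np.int64(183), np.int64(560): np.int64(187), np.int64(565): np.int64(127), np.int64(570): np.int64(0), np.int64(575): np.int64(0), np.int64(580): np.int64(0), np.int64(585): np.int64(0), np.int64(590): np.int64(0), np.int64(595): np.int64(0), np.int64(600): np.int64(0), np.int64(605): np.int64(0), np.int64(610): np.int64(0), np.int64(615): np.int64(110), np.int64(620): np.int64(232), np.int64(625): np.int64(247), np.int64(630): np.int64(252), np.int64(635): np.int64(157), np.int64(640): np.int64(0), np.int64(645): np.int64(0), np.int64(650): np.int64(167), np.int64(655): np.int64(116), np.int64(660): np.int64(0), np.int64(665): np.int64(0), np.int64(670): np.int64(0)}
```

View pics/w3.png

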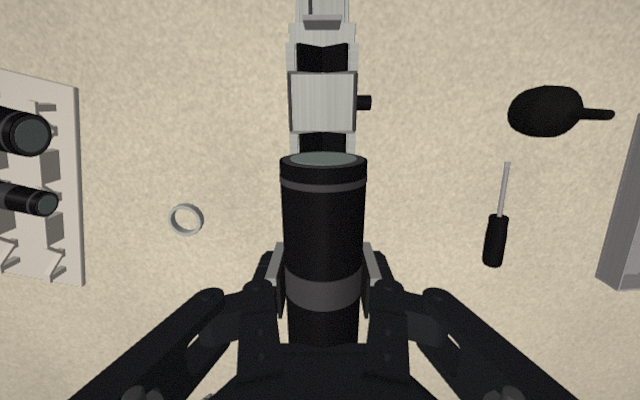

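The V-block sits straight ahead, centred near column 322, with its lands at rows 45–70 and 133–155 and the stop at row ~22. The barrel is aligned with it.

Run:
```python
from h import *
W=np.load("w3.npz")["W"].reshape(-1,3)
p=W[(abs(W[:,0]-605)<65)&(abs(W[:,1]+141)<40)&(W[:,2]>88)&(W[:,2]<120)]
top=p[p[:,2]>112]
for lo,hi in((540,580),(605,645),(645,670)):
    k=top[(top[:,0]>lo)&(top[:,0]<hi)];print(lo,np.percentile(k[:,0],[0,2,98,100]),np.percentile(k[:,1],[0,2,98,100]),np.median(k[:,2]))
for lo,hi in((552,568),(619,636)):
    k=p[(p[:,0]>lo)&(p[:,0]<hi)&(p[:,2]<112)&(p[:,2]>98)];
    L=k[k[:,1]>-141];Rr=k[k[:,1]<-141]
    a=np.polyfit(L[:,1],L[:,2],1);b=np.polyfit(Rr[:,1],Rr[:,2],1);y=(b[1]-a[1])/(a[0]-b[0]);print("V",k[:,0].mean(),len(L),len(Rr),a,b,"y",y,"z",np.polyval(a,y))
```

```text
540 [550.30782966 551.48297743 567.86358389 568.12588383] [-170.41430884 -169.75077111 -112.8149994  -112.50448891] 115.16545343325029
605 [617.68529061 618.14506664 637.6770706  638.12134903] [-169.99064986 -169.36826414 -112.528247   -111.98904185] 115.03671612945993
645 [652.53812228 652.7175369  656.71750433 656.88092806] [-155.82845164 -155.06729045 -126.44774382 -125.95591966] 115.82596844431325
V 560.7476620170256 326 309 [  0.41552175 160.15438675] [-0.67491839  4.04668699] y -143.16026528410987 z 100.66818343620437
V 627.6830593223777 420 417 [  0.77740597 208.6496298 ] [ -0.7829062  -11.23889423] y -140.9259822189539 z 99.09293054971566
```

Request:
step_arm(commands=[{"dx": 25,"dy": 0,"dz": 0,"yaw": 0,"claw": 1},{"dx": 55,"dy": -0.7,"dz": 0,"yaw": -0.002,"claw": 1},{"dx": 75.7,"dy": -0.7,"dz": 5,"yaw": -0.002,"claw": 1},{"dx": 75.7,"dy": -0.7,"dz": 25,"yaw": -0.002,"claw": 1},{"dx": 75.7,"dy": -0.7,"dz": 50,"yaw": -0.002,"claw": 1},{"dx": 75.7,"dy": -0.7,"dz": 72,"yaw": -0.002,"claw": 1},{"dx": 75.7,"dy": -0.7,"dz": 87,"yaw": -0.002,"claw": 1},{"dx": 75.7,"dy": -0.7,"dz": 97,"yaw": -0.002,"claw": 1},{"dx": 75.7,"dy": -0.7,"dz": 102,"yaw": -0.002,"claw": 1},{"dx": 75.7,"dy": -0.7,"dz": 102,"yaw": -0.002,"claw": 1},{"dx": 75.7,"dy": -0.7,"dz": 102,"yaw": -0.002,"claw": 1}])

```text
time_s: 6.15
tool_pos: [583.5, -139.7, 116.1]
eef_rot: [3.141, 0.007, 0.009]
ft_force: [-0.3, 0.4, -1.7]
grip_width: 38.2
```

Run:
```python
from h import *
s=bot.get_state();print(s["time_s"],s["tool_pos"],s["eef_rot"],s["ft_force"],s["wrist_torque"],s["grip_width"])
d=cam("wrist");save(d,"w4");W=cloud(d).reshape(-1,3)
p=W[(abs(W[:,0]-600)<90)&(abs(W[:,1]+141)<60)]
k=p[(p[:,2]>112)&(p[:,2]<119)&(p[:,0]>645)&(p[:,0]<665)];print("stop",np.percentile(k[:,0],[1,99]))
b=p[(p[:,2]>128)&(p[:,0]>610)&(abs(p[:,1]+141)<18)];print("barrel end",b[:,0].max(),"top",np.percentile(b[:,2],[95,99]))
```

```text
6.15 [ 583.45559882 -139.68656907  116.10511688] [3.14124234 0.00665326 0.00925401] [-0.29621463  0.41020495 -1.70334764] [-0.05925293  0.00095377  0.01671959] 38.218465677127746
stop [645.13293304 657.20029202]
barrel end 645.6205450492516 top [153.51558213 154.04061443]
```

View pics/w4.png

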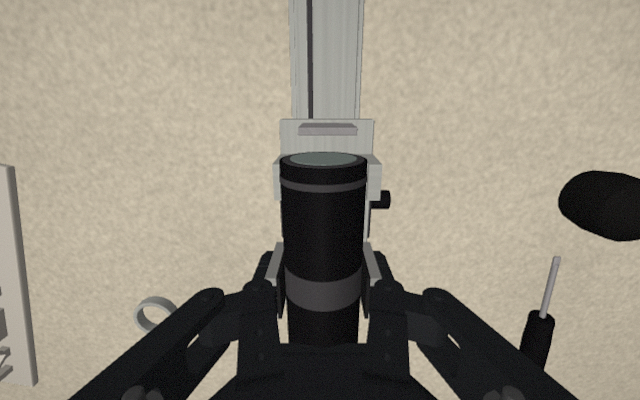

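The barrel is over the V just short of the stop plate (row 127). It sits about 2 mm left of the stop's centre (column 323.5 against 327.5), which agrees with the measured pose.

Request:
step_arm(commands=[{"dx": 0,"dy": 1.9,"dz": 0,"yaw": 0.003,"claw": 1},{"dx": 0,"dy": 1.9,"dz": 3,"yaw": 0.003,"claw": 1},{"dx": 0,"dy": 1.9,"dz": 5,"yaw": 0.003,"claw": 1},{"dx": 0,"dy": 1.9,"dz": 6,"yaw": 0.003,"claw": 1},{"dx": 0,"dy": 1.9,"dz": 6,"yaw": 0.003,"claw": 1},{"dx": 0,"dy": 1.9,"dz": 6,"yaw": 0.003,"claw": 1}])

```text
time_s: 6.8
tool_pos: [583.5, -141.8, 110.3]
eef_rot: [3.141, 0.006, 0.006]
ft_force: [-0.2, -0.1, -1.2]
grip_width: 37.9
```

Run:
```python
from h import *
for i in range(6):
    d=cam("wrist");s=bot.get_state();print(s["time_s"],s["tool_pos"].round(2),s["eef_rot"].round(4),s["ft_force"].round(2),s["wrist_torque"].round(3))
im=d["image"];W=cloud(d).reshape(-1,3)
k=W[(W[:,2]>112)&(W[:,2]<119)&(W[:,0]>648)&(W[:,0]<662)&(abs(W[:,1]+141)<16)];print("stop y",k[:,1].min(),k[:,1].max(),k[:,0].min(),k[:,0].max())
b=W[(W[:,2]>120)&(W[:,0]>615)&(W[:,0]<660)&(abs(W[:,1]+141)<30)]
A=np.c_[2*b[:,1],2*b[:,2],np.ones(len(b))];c=np.linalg.lstsq(A,b[:,1]**2+b[:,2]**2,rcond=None)[0];print("barrel y z",c[:2],np.sqrt(c[2]+c[0]**2+c[1]**2),"end",b[:,0].max())
```

```text
6.85 [ 583.61 -141.79  110.34] [3.141  0.0061 0.006 ] [-0.49  0.37 -1.57] [-0.046  0.031  0.01 ]
6.9 [ 583.65 -141.81  110.37] [3.141 0.006 0.006] [-0.43  0.63 -2.1 ] [-0.056 -0.046  0.019]
6.95 [ 583.63 -141.82  110.4 ] [3.1409 0.006  0.006 ] [-0.23  0.3  -1.  ] [ 0.083 -0.004  0.017]
7.0 [ 583.65 -141.79  110.43] [3.1409 0.006  0.0061] [-0.07 -0.12 -1.5 ] [ 0.009 -0.007 -0.038]
7.05 [ 583.65 -141.79  110.45] [3.1409 0.006  0.006 ] [-0.72 -0.02 -1.74] [0.005 0.009 0.005]
7.1 [ 583.64 -141.8   110.45] [3.1409 0.006  0.006 ] [-0.48  0.48 -1.  ] [ 0.03  -0.002  0.013]
stop y -155.8140838207218 -126.02711317658394 652.9177559657958 657.2822928696086
barrel y z [-141.05634526  132.7813076 ] 15.353918807694312 end 645.7954095326725
```

Request:
step_arm(commands=[{"dx": 0,"dy": 0,"dz": 1,"yaw": 0,"claw": 1},{"dx": 0,"dy": 0,"dz": 1.5,"yaw": 0,"claw": 1},{"dx": 0,"dy": 0,"dz": 2,"yaw": 0,"claw": 1},{"dx": 0,"dy": 0,"dz": 2.5,"yaw": 0,"claw": 1},{"dx": 0,"dy": 0,"dz": 2.5,"yaw": 0,"claw": 1}])

```text
time_s: 7.6
tool_pos: [583.7, -141.8, 108.5]
eef_rot: [3.141, 0.006, 0.006]
ft_force: [-2.4, 0.7, 4.6]
grip_width: 38.1
```

Request:
step_arm(commands=[{"dx": 0,"dy": 0,"dz": 0.4,"yaw": 0,"claw": 1},{"dx": 0,"dy": 0,"dz": 0.8,"yaw": 0,"claw": 1},{"dx": 0,"dy": 0,"dz": 0.8,"yaw": 0,"claw": 1}])

```text
time_s: 7.9
tool_pos: [583.7, -141.8, 108.6]
eef_rot: [3.141, 0.006, 0.006]
ft_force: [-3.1, 0.9, 6.7]
grip_width: 38.3
```

Request:
step_arm(commands=[{"dx": 0,"dy": 0,"dz": -0.6,"yaw": 0,"claw": 1},{"dx": 1,"dy": 0,"dz": -0.8,"yaw": 0,"claw": 1},{"dx": 2,"dy": 0,"dz": -0.8,"yaw": 0,"claw": 1},{"dx": 3,"dy": 0,"dz": -0.8,"yaw": 0,"claw": 1},{"dx": 4,"dy": 0,"dz": -0.8,"yaw": 0,"claw": 1},{"dx": 5,"dy": 0,"dz": -0.8,"yaw": 0,"claw": 1},{"dx": 5.5,"dy": 0,"dz": -0.8,"yaw": 0,"claw": 1},{"dx": 5.5,"dy": 0,"dz": -0.8,"yaw": 0,"claw": 1}])

```text
time_s: 8.7
tool_pos: [589.3, -141.7, 109.3]
eef_rot: [3.141, 0.005, 0.006]
ft_force: [-0.3, -0.0, -1.2]
grip_width: 38.4
```

Request:
step_arm(commands=[{"dx": 0.5,"dy": 0,"dz": 0,"yaw": 0,"claw": 1},{"dx": 1,"dy": 0,"dz": 0,"yaw": 0,"claw": 1},{"dx": 1,"dy": 0,"dz": 0,"yaw": 0,"claw": 1},{"dx": 1,"dy": 0,"dz": 0,"yaw": 0,"claw": 1}])

```text
time_s: 9.1
tool_pos: [590.3, -141.7, 109.3]
eef_rot: [3.141, 0.005, 0.006]
ft_force: [0.1, -0.2, -1.5]
grip_width: 38.2
```

Request:
step_arm(commands=[{"dx": 0.3,"dy": 0,"dz": 0,"yaw": 0,"claw": 1},{"dx": 0.6,"dy": 0,"dz": 0,"yaw": 0,"claw": 1},{"dx": 0.9,"dy": 0,"dz": 0,"yaw": 0,"claw": 1},{"dx": 0.9,"dy": 0,"dz": 0,"yaw": 0,"claw": 1}])

```text
time_s: 9.5
tool_pos: [591.2, -141.8, 109.2]
eef_rot: [3.14, 0.005, 0.006]
ft_force: [-0.1, 0.5, -1.5]
grip_width: 38.5
```

Request:
step_arm(commands=[{"dx": 0.3,"dy": 0,"dz": 0,"yaw": 0,"claw": 1},{"dx": 0.5,"dy": 0,"dz": 0,"yaw": 0,"claw": 1},{"dx": 0.5,"dy": 0,"dz": 0,"yaw": 0,"claw": 1}])

```text
time_s: 9.8
tool_pos: [591.8, -141.7, 109.3]
eef_rot: [3.14, 0.005, 0.007]
ft_force: [0.1, 0.8, -2.7]
grip_width: 38.3
```

Request:
step_arm(commands=[{"dx": 0.3,"dy": 0,"dz": 0,"yaw": 0,"claw": 1},{"dx": 0.6,"dy": 0,"dz": 0,"yaw": 0,"claw": 1},{"dx": 0.6,"dy": 0,"dz": 0,"yaw": 0,"claw": 1}])

```text
time_s: 10.1
tool_pos: [592.3, -141.7, 109.3]
eef_rot: [3.14, 0.006, 0.007]
ft_force: [0.6, 0.1, -1.2]
grip_width: 38.1
```

Request:
step_arm(commands=[{"dx": 0.3,"dy": 0,"dz": 0,"yaw": 0,"claw": 1},{"dx": 0.6,"dy": 0,"dz": 0,"yaw": 0,"claw": 1},{"dx": 0.6,"dy": 0,"dz": 0,"yaw": 0,"claw": 1}])

```text
time_s: 10.4
tool_pos: [592.2, -141.7, 109.1]
eef_rot: [3.141, 0.007, 0.007]
ft_force: [-2.3, -0.2, -1.3]
grip_width: 38.4
```

The barrel is against the stop. Next I'll press down while keeping a light push towards it.

Request:
step_arm(commands=[{"dx": 0.6,"dy": 0,"dz": 0.3,"yaw": 0,"claw": 1},{"dx": 0.6,"dy": 0,"dz": 0.6,"yaw": 0,"claw": 1},{"dx": 0.6,"dy": 0,"dz": 0.9,"yaw": 0,"claw": 1},{"dx": 0.6,"dy": 0,"dz": 1.1,"yaw": 0,"claw": 1},{"dx": 0.6,"dy": 0,"dz": 1.1,"yaw": 0,"claw": 1}])

```text
time_s: 10.9
tool_pos: [592.2, -141.6, 108.6]
eef_rot: [3.141, 0.008, 0.007]
ft_force: [-4.7, 0.6, 4.7]
grip_width: 38.3
```

```bash
cat > m.py <<'E'
from h import *
F=[];M=[]
for i in range(8):
    d=cam("wrist");s=bot.get_state();F.append(s["ft_force"]);M.append(s["wrist_torque"])
print(s["time_s"],s["tool_pos"].round(2),s["eef_rot"].round(4),"F",np.mean(F,0).round(2),np.std(F,0).round(2),"M",np.mean(M,0).round(3),s["grip_width"])
W=cloud(d).reshape(-1,3);T=R.from_euler('xyz',s["eef_rot"]).as_matrix();t=(W-s["tool_pos"])@T
p=t[(t[:,2]>-45)&(t[:,2]<-20)&(abs(t[:,1])<14)&(t[:,0]>14)&(t[:,0]<58)]
b=p@T.T+s["tool_pos"]
A=np.c_[2*b[:,1],2*b[:,2],np.ones(len(b))]
for lo,hi in((605,625),(630,648)):
    k=(b[:,0]>lo)&(b[:,0]<hi);c=np.linalg.lstsq(A[k],b[k,1]**2+b[k,2]**2,rcond=None)[0];print("barrel y z r",c[:2].round(2),np.sqrt(c[2]+c[0]**2+c[1]**2).round(2),np.percentile(b[k,2],98).round(2))
np.savez("m.npz",W=W,im=d["image"]);save(d,"m%d"%(s["time_s"]*100))
E
python3 m.py
```

```text
11.3 [ 592.22 -141.66  108.6 ] [3.1407 0.0082 0.007 ] F [-5.27 -0.7   5.  ] [0.24 0.63 0.46] M [-0.023  0.739  0.05 ] 38.231048527211215
barrel y z r [-141.06  127.62] 18.32 146.51
barrel y z r [-140.92  128.03] 18.02 146.68
```

Request:
step_arm(commands=[{"dx": 0,"dy": 0,"dz": 0,"yaw": 0,"claw": 1},{"dx": 0,"dy": 0,"dz": 0,"yaw": 0,"claw": 1},{"dx": 0,"dy": 0,"dz": 0,"yaw": 0,"claw": 0.05},{"dx": 0,"dy": 0,"dz": 0,"yaw": 0,"claw": -0.15},{"dx": 0,"dy": 0,"dz": 0,"yaw": 0,"claw": -0.15},{"dx": 0,"dy": 0,"dz": 0,"yaw": 0,"claw": -0.15},{"dx": 0,"dy": 0,"dz": 0,"yaw": 0,"claw": -0.15}])

```text
time_s: 12.0
tool_pos: [592.6, -141.7, 108.6]
eef_rot: [3.141, 0.007, 0.007]
ft_force: [0.3, 0.1, -0.0]
grip_width: 48.9
```

```bash
python3 m.py
```

```text
12.4 [ 592.23 -141.65  108.57] [3.1407 0.0081 0.007 ] F [ 0.19  0.24 -0.2 ] [0.46 0.44 0.52] M [-0.008 -0.017 -0.012] 49.230594070310765
barrel y z r [-141.04  127.45] 18.47 146.52
barrel y z r [-140.95  127.93] 18.1 146.63
```

The freed barrel stayed put (under 0.1 mm change), so it was already seated. I'll regrip it as it lies, then press.

Request:
step_arm(commands=[{"dx": 0,"dy": 0,"dz": 0,"yaw": 0,"claw": 0},{"dx": 0,"dy": 0,"dz": 0,"yaw": 0,"claw": 0.1},{"dx": 0,"dy": 0,"dz": 0,"yaw": 0,"claw": 0.3},{"dx": 0,"dy": 0,"dz": 0,"yaw": 0,"claw": 1},{"dx": 0,"dy": 0,"dz": 0,"yaw": 0,"claw": 1},{"dx": 0,"dy": 0,"dz": 0,"yaw": 0,"claw": 1},{"dx": 0,"dy": 0,"dz": 0,"yaw": 0,"claw": 1}])

```text
time_s: 13.1
tool_pos: [592.3, -141.7, 108.9]
eef_rot: [3.141, 0.008, 0.007]
ft_force: [-1.9, 0.6, 5.2]
grip_width: 38.3
```

```bash
python3 m.py
```

```text
13.5 [ 592.29 -141.68  108.91] [3.1405 0.0079 0.007 ] F [-1.34  0.4   5.07] [0.6  0.38 0.53] M [ 0.049  0.227 -0.025] 38.43791529647876
barrel y z r [-141.11  127.62] 18.29 146.51
barrel y z r [-140.94  127.71] 18.27 146.6
```

Request:
step_arm(commands=[{"dx": 0.15,"dy": 0,"dz": 0.4,"yaw": 0,"claw": 1},{"dx": 0.2,"dy": 0,"dz": 0.5,"yaw": 0,"claw": 1},{"dx": 0.2,"dy": 0,"dz": 0.6,"yaw": 0,"claw": 1},{"dx": 0.2,"dy": 0,"dz": 0.7,"yaw": 0,"claw": 1},{"dx": 0.2,"dy": 0,"dz": 0.7,"yaw": 0,"claw": 1}])

```text
time_s: 14.0
tool_pos: [592.3, -141.7, 108.9]
eef_rot: [3.14, 0.008, 0.007]
ft_force: [-2.9, 0.7, 7.7]
grip_width: 38.5
```

```bash
python3 m.py
```

```text
14.4 [ 592.29 -141.71  108.88] [3.1404 0.0082 0.0071] F [-2.41  0.32  7.32] [0.39 0.3  0.58] M [ 0.069  0.391 -0.029] 38.06920582629111
barrel y z r [-141.09  127.6 ] 18.31 146.5
barrel y z r [-140.98  127.75] 18.23 146.56
```

Request:
step_arm(commands=[{"dx": 0.2,"dy": 0,"dz": 0.8,"yaw": 0,"claw": 1},{"dx": 0.2,"dy": 0,"dz": 0.9,"yaw": 0,"claw": 1},{"dx": 0.2,"dy": 0,"dz": 1,"yaw": 0,"claw": 1},{"dx": 0.2,"dy": 0,"dz": 1,"yaw": 0,"claw": 1},{"dx": 0.2,"dy": 0,"dz": 1,"yaw": 0,"claw": 1}])

```text
time_s: 14.9
tool_pos: [592.3, -141.7, 108.9]
eef_rot: [3.14, 0.008, 0.007]
ft_force: [-2.5, 0.6, 9.1]
grip_width: 38.2
```

```bash
python3 m.py
python3 - <<'E'
from h import *
d=cam("scene");i=d["image"];a=cv2.resize(i[195:310,170:350],None,fx=4,fy=4,interpolation=cv2.INTER_CUBIC)
cv2.imwrite("pics/fin.png",a[:,:,::-1])
E
```

```text
15.3 [ 592.31 -141.73  108.88] [3.1402 0.0083 0.0072] F [-2.96  0.72  9.37] [0.44 0.43 0.47] M [ 0.101  0.465 -0.029] 38.03811438329529
barrel y z r [-141.08  127.55] 18.34 146.45
barrel y z r [-140.97  127.87] 18.09 146.64
```

View pics/fin.png

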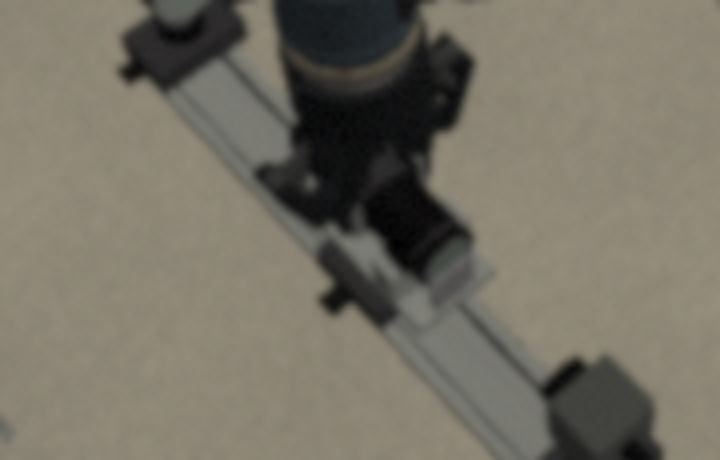

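```bash
ls pics; cp $(ls -t pics/m1*.png|head -1) pics/last.png
```

```text
fin.png
m1130.png
m1240.png
m1350.png
m1440.png
m1530.png
scene0.png
top0.png
v_scene.png
v_top.png
w1.png
w2.png
w3.png
w4.png
```

View pics/last.png

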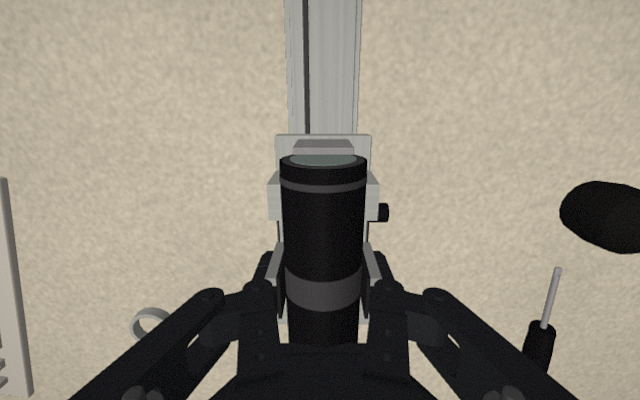

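The pictures show the barrel lying in the V, its far end touching the stop plate (row ~152). I'll trim the push slightly and hand in.

Request:
step_arm(commands=[{"dx": 0.2,"dy": 0,"dz": 1.1,"yaw": 0,"claw": 1},{"dx": 0.2,"dy": 0,"dz": 1.1,"yaw": 0,"claw": 1},{"dx": 0.2,"dy": 0,"dz": 1.1,"yaw": 0,"claw": 1},{"dx": 0.2,"dy": 0,"dz": 1.1,"yaw": 0,"claw": 1}])

```text
time_s: 15.75
tool_pos: [592.3, -141.7, 108.9]
eef_rot: [3.14, 0.008, 0.007]
ft_force: [-3.5, -0.8, 10.1]
grip_width: 38.3
```

```bash
python3 m.py; python3 -c "
from plant import bot
print(bot.hand_in())"
```

```text
16.15 [ 592.28 -141.72  108.86] [3.1401 0.0084 0.0071] F [-3.1   0.77  9.82] [0.24 0.39 0.54] M [ 0.106  0.503 -0.039] 38.26013926530315
barrel y z r [-141.11  127.47] 18.4 146.39
barrel y z r [-140.97  127.88] 18.1 146.58
the job is handed in; nothing more can be done
None
```

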